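Send a boxed toy tractor down the gift counter's roller lane

TASK

Swing the orange stop bar fully open, upstream and clear of the lane, then set the red toy tractor upright in the pocket of the gift carton waiting on the rollers and let go of it. Then push the carton along the rollers, never lifting it off them, until it is fully home against the back of the yellow bay, and swing the stop bar fully shut behind it. Leave the other toys where they stand.

Things in the scene. Friction and masses are not known exactly. Their poses are not given: they have to be found in the camera images.
- conveyor: Fixed roller lane with blue rails, free-turning steel rollers and a yellow bay at its +y end, turned a few degrees. Origin: counter level, mid-lane; y along the lane to the bay, x across, z up. In mm: roller tops z 70; rails' inner faces x +-57, outer +-67, tops z 85, y -325 to 315, infeed end open; bay walls from y 140, inner x +-62, outer +-72, top z 118; back stop face y 285, top z 135.
- bay_home (a point): Point on the roller tops where the carton's origin lies when the carton is fully home against the back stop: conveyor x = 0, y = 210, z = 70 mm. Axes as the conveyor's.
- stop_bar (a joint): Angle (rad) of the orange stop bar about its upright hinge at the bay mouth: 0 = shut (end stop), straight across the lane, 5 mm behind a carton that is home. It opens upstream, towards the infeed, counter-clockwise from above, to 1.75; from 1.4 on it is clear of the carton's way. Light friction (about 1 N at the peg); it stays where left.
- bar_hinge (a point): On the hinge axis of the stop bar, at the bar's underside: conveyor x = 95, y = 124, z = 92 mm. Axes as the conveyor's.
- bar_peg (a point): Point to hold on the axis of the upright round black peg at the bar's free end, 145 mm above the counter. The peg is 18 mm across, from 104 to 160 mm high, 175 mm from the hinge axis; the bar under it is 12 mm wide, 92 to 104 mm high. At angle q the peg is at hinge + 175 mm * (-cos q, -sin q) in the conveyor's x, y.
- carton: Open gift carton, rigid brown card with green bands and white insert, 104 (x) by 150 (y) by 50 mm high, about 0.35 kg, on the rollers near the infeed. Origin: centre of its underside. y along the lane. Pocket in its middle 62 (x) by 94 (y) mm, floor 8 mm and insert top 40 mm above the origin. Rolls easily; 5 mm play to each rail.
- tractor: Red toy tractor, black wheels, upright on the counter, x from -41 (tail) to +44 mm (nose), 50 mm wide (y), 72 mm high, about 0.14 kg. Origin: at wheel-bottom height, midway across. The cab to grip is 36 (x) by 32 (y) mm, centred at x = -10 mm, 28 to 72 mm high; rear wheels beside it reach 42 mm high. Fits the pocket lengthwise, nose either way.
- car: Bystander: blue and white toy car, 80 by 44 by 41 mm. Origin: centre of underside. Stands on the counter.
- loco: Bystander: green toy locomotive with yellow roof, 82 by 40 by 56 mm. Origin: centre of underside. Stands on the counter.
- castle: Bystander: toy castle with four yellow towers and red roofs, 90 by 90 by 98 mm. Origin: centre of underside. Stands on the counter.

How it is judged:
By the outcome, as a careful person would: the job done as asked, in the order asked, and still so for the second after the job is handed in, with the robot touching nothing.
It also fails if it takes over 72 s, if anything falls off the work surface, if the arm or the gripper's body presses on something with over 40 N, if the wrist force passes 120 N, or if a joint passes its speed limit or range.

ROBOT

A 7-joint arm with a two-finger parallel gripper is mounted at the origin on the work surface. World frame = base frame: x ahead of the robot, y to its left, z up, the work surface at z = 0. Lengths are in m, angles in rad, forces in N, time in s.
With the tool pointing down it reaches from about 0.4 to 0.85 m from the base axis. Payload 4.5 kg.
Tool frame: the origin (TCP) lies at the very end of the fingers, on their centre line; the grasp point (between the pads) lies 19 mm behind it; z points along the fingers, y is the line along which they close (so a half turn about z gives the same grasp; the last joint's range is limited). The gripper opens to 88 mm and grips with 3 to 60 N. Pads are 18 mm wide; open, the fingers measure 123 mm over their backs; the gripper's body (75 mm by 187 mm) begins 45 mm behind the grasp point.
Start: joints at [-1.283, 0.689, -0.195, 1.565, 0.157, 0.902, -0.215], TCP at [0.157, 0.605, 0.239] pointing down, gripper open.
Joint ranges: [-3.01, 3.01], [-0.46, 2.08], [-1.47, 1.51], [0.13, 2.56], [-1, 4.14], [0.04, 2.09], [-2.66, 2.66]. Speed limits (rad/s): [2.57, 2.57, 3.14, 3.14, 3.14, 3.14, 3.14].

INTERFACE

Orientations are given as a unit quaternion [x, y, z, w].
In Python, from plant import r gives the robot as it stands. The module is installed in compiled form; this text tells all that it offers.
- The arm moves only by the shell command python3 -m pendant 'ROWS' [FORCE]. ROWS is JSON, one flat list of numbers, 7 for each row, row after row: the opening, from 0 (shut) to 1 (fully open), then the shift along the tool's x, y, z scaled (see below), then the turn, a rotation vector about the tool's x, y, z scaled (see below). A call has 1 to 12 rows; each row is the pose to reach, as a shift and turn from the pose commanded when the call began, along the tool's axes at that moment; what a row does not reach only later rows make up. The controller multiplies each number of a shift by 0.15 m and each number of a turn by pi/2 rad. A row lasts 1/10 s, in which the tool goes at most 50 mm and 8.59 degrees, less where a joint would pass 70% of its speed; a pose out of reach is approached as far as the arm can. A call with a number of a shift or a turn outside -1 to 1 is refused whole. A call with a gripper value outside its range is refused whole. The fingers move at their own pace and stop on an object; FORCE is the grip in N (left out, the last holds). Time passes only in rows, so rows that repeat a pose let the fingers close. It gives the time, the measured TCP pose, the force, the opening and the grip force at its end, in the units of the state.
- r.get_state(): the state, without advancing time (a new reading comes with each control period).
- r.snapshot(name): name is "side" or "top"; returns a dict with "img" (420x560x3 uint8, red, green, blue), "mtx" (3x3 intrinsics, pixels), "k1" (the pictures are not rectified: a ray, as slopes to the right and down, at radius r is drawn at 1 + k1 r^2 times it, then the intrinsics apply), "cam_to_world" (4x4, takes a point from camera to world coordinates). Camera axes: x right, y up, looking along -z (the intrinsics and any distortion apply to the point x, -y, -z); pixel columns grow to the right and rows downward; lengths in m; the calibration is good to about 2 mm. A picture is of the moment at which its call begins. There is no depth.
- r.finish_job(): hands the job in; it is judged then, once.
The state is a dict: "clock": time; "q": joint angles; "qd": joint speeds; "joint_torque": joint torques, N m; "tool_pos": TCP position; "eef_rot": TCP orientation; "contact_force": force on the tool from outside, world axes, zero at the start; "moment": the same for the moment, N m; "opening": opening from 0.0 (shut) to 1.0 (fully open); "finger_force": force on a finger pad.
Only numpy, scipy, OpenCV 4.12 (cv2) and the standard library are available. Lean on these libraries where they do the work, as an engineer would, in place of code of your own. Each camera call takes 0.05 s, during which the arm holds its last target. There are 200 camera calls.

## Working session

There is one attempt and no reset: what is moved stays moved. The work goes in short steps, Python scripts to look and compute and a shell command to move; the robot and the scene stay as the last step left them, time stands still between calls to the robot, and variables do not carry over. Pictures are saved under pics/ and viewed, at most 13 in all, crops included, and the job is handed in when it is done.

```bash
mkdir -p pics
python3 - <<'E'
from plant import r
import cv2,pickle
s=r.get_state(); print({k:s[k] for k in("clock","tool_pos","eef_rot","opening","contact_force")})
for n in("side","top"):
    d=r.snapshot(n); cv2.imwrite(f"pics/{n}0.png",d["img"][:,:,::-1]); pickle.dump(d,open(f"{n}0.pkl","wb")); print(n,d["mtx"],d["k1"],d["cam_to_world"])
E
```

```text
{'clock': 0.0, 'tool_pos': array([0.1568218 , 0.60435732, 0.23791739]), 'eef_rot': array([ 1.26498486e-01,  9.91966379e-01, -9.13613328e-04, -2.90579874e-05]), 'opening': 1.0007557754063392, 'contact_force': array([-0.3179031 , -0.1103442 , -0.38282831])}
side [[539.62094214   0.         282.79439973]
 [  0.         539.62094214 207.81886318]
 [  0.           0.           1.        ]] -0.13959833223775228 [[ 0.94647717  0.16168362 -0.27935528  0.16607872]
 [-0.32249956  0.50918707 -0.79794897 -0.99399076]
 [ 0.01322882  0.84533244  0.53407684  0.8213408 ]
 [ 0.          0.          0.          1.        ]]
top [[525.23143173   0.         281.28988482]
 [  0.         525.23143173 206.18608498]
 [  0.           0.           1.        ]] -0.010474665060961716 [[ 0.00906866  0.99664076 -0.08139386  0.40398525]
 [-0.99991225  0.00825205 -0.01036368  0.08969316]
 [-0.0096572   0.0814807   0.99662813  1.5273057 ]
 [ 0.          0.          0.          1.        ]]
```

View pics/top0.png

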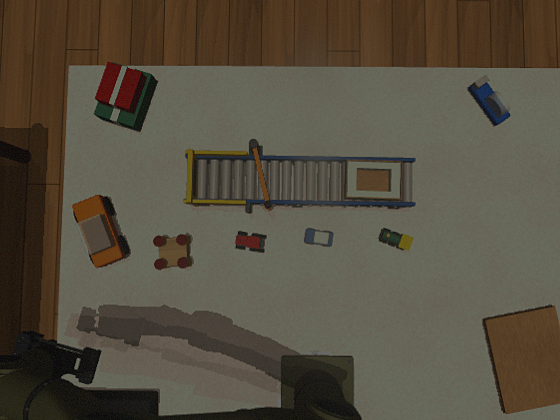

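View pics/side0.png

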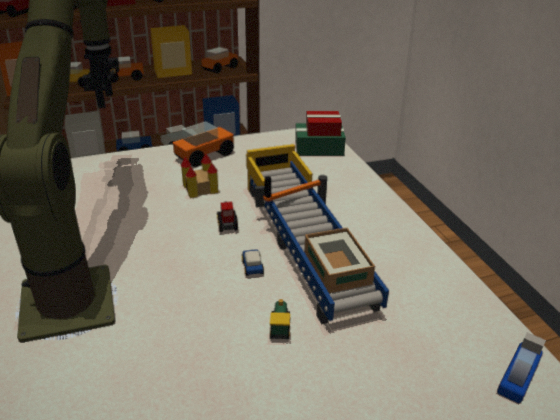

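The top view shows the lane (186–415, 150–210) with the bay on the left and the carton at (374,180). The bar runs from its hinge at (253,146) to the peg at (268,205), partly open. The tractor is at (250,242), the car at (319,238), the loco at (396,239) and the castle at (172,251). In the side view the tractor is at (228,217). I'll zoom in on both.

Run:
```python
import pickle,cv2,numpy as np
t=pickle.load(open("top0.pkl","rb"))["img"];s=pickle.load(open("side0.pkl","rb"))["img"]
f=lambda a:np.clip(a.astype(float)*1.5,0,255).astype(np.uint8)
a=cv2.resize(f(t[135:270,175:425]),None,fx=3.2,fy=3.2,interpolation=cv2.INTER_CUBIC)
cv2.imwrite("pics/t1.png",a[:,:,::-1])
b=cv2.resize(f(s[140:330,200:400]),None,fx=3.1,fy=3.1,interpolation=cv2.INTER_CUBIC)
cv2.imwrite("pics/s1.png",b[:,:,::-1])
```

```text
(no output)
```

View pics/t1.png

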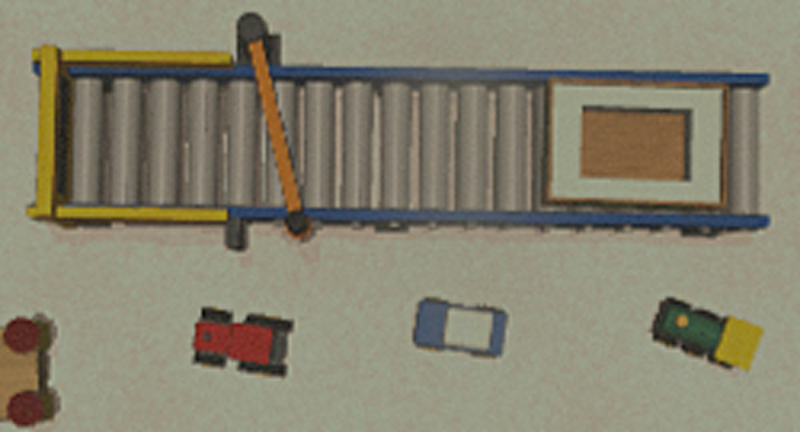

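View pics/s1.png

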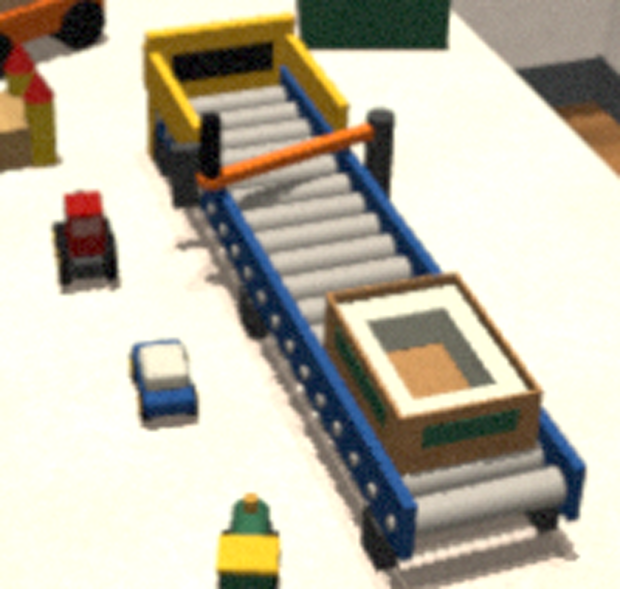

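The crops show the tractor's nose towards +y: the small front wheels are on the left in the top crop, and the cab roof is at (66–103, 193–218) in the side crop. The carton top corners are at (549,82), (727,84), (725,208) and (546,205) in the top crop. In the side crop they are at (327,293), (458,275), (540,395) and (402,415). I'll fit the poses from both views.

```bash
cat > h.py <<'E'
import numpy as np,pickle
from scipy.optimize import least_squares
from scipy.spatial.transform import Rotation as R
def proj(d,P):
    P=np.atleast_2d(P); T=d["cam_to_world"]; c=(P-T[:3,3])@T[:3,:3]
    s=np.c_[c[:,0],-c[:,1]]/-c[:,2:]; s=s*(1+d["k1"]*(s**2).sum(1)[:,None])
    return s@np.diag([d["mtx"][0,0],d["mtx"][1,1]])+d["mtx"][:2,2]
def pose(p,M):
    c,s=np.cos(p[3]),np.sin(p[3]); M=np.atleast_2d(M).astype(float)
    return np.c_[M[:,0]*c-M[:,1]*s+p[0],M[:,0]*s+M[:,1]*c+p[1],M[:,2]+p[2]]
def fit(obs,p0,zfix=None):
    # obs: (view dict, full-res px, model mm)
    def f(p):
        q=np.r_[p[:2],zfix,p[2]] if zfix is not None else p
        return np.concatenate([(proj(d,pose(q,np.array(m)/1e3))[0]-u) for d,u,m in obs])
    s=least_squares(f,p0,loss="soft_l1"); return s.x,f(s.x).reshape(-1,2)
E
cat > m.py <<'E'
from h import *
t=pickle.load(open("top0.pkl","rb"));s=pickle.load(open("side0.pkl","rb"))
T=lambda u,v,*m:(t,np.array([175+(u+.5)/3.2-.5,135+(v+.5)/3.2-.5]),m)
S=lambda u,v,*m:(s,np.array([200+(u+.5)/3.1-.5,140+(v+.5)/3.1-.5]),m)
conv=[T(769,74,67,-325,85),T(769,226,-67,-325,85),T(60,48,72,285,135),T(57,213,-72,285,135),T(232,53,72,140,118),T(232,65,62,140,118),T(227,211,-62,140,118),T(227,221,-72,140,118),T(250,22,95,124,155),
 S(580,467,67,-325,85),S(405,527,-67,-325,85),S(347,103,72,140,118),S(195,152,-72,140,118)]
cart=[T(549,82,52,75,50),T(727,84,52,-75,50),T(725,208,-52,-75,50),T(546,205,-52,75,50),
 T(583,107,31,47,40),T(690,110,31,-47,40),T(688,183,-31,-47,40),T(580,180,-31,47,40),
 S(327,293,-52,75,50),S(458,275,52,75,50),S(540,395,52,-75,50),S(402,415,-52,-75,50)]
trac=[T(291,319,-41,-25,21),T(287,376,-41,25,21),T(194,335,44,0,30),
 S(68,195,8,16,72),S(100,192,8,-16,72),S(66,218,-28,16,72),S(103,217,-28,-16,72)]
trac[0]=T(291,319,-41,-25,21);trac[1]=T(287,376,-41,25,21)
E
python3 - <<'E'
from m import *
c,e=fit(conv,[.48,.1,0,0]);print("conv free z",c.round(4));c,e=fit(conv,[.48,.1,0],0);print(c.round(4),e.round(1).tolist())
k,e=fit(cart,[.48,-.2,.07,0]);print("cart",k.round(4),e.round(1).tolist())
# tractor local y is +world? nose +y -> yaw ~ pi/2 ; local +y = -x world
for sg in(1,):
    tr=[(d,u,(m[0],m[1] if d is s else -m[1]*-1,m[2])) for d,u,m in trac]
    tr[0]=(tr[0][0],tr[0][1],(-41,-25,21));tr[1]=(tr[1][0],tr[1][1],(-41,25,21))
    p,e=fit(tr,[.3,.15,0,1.5]);print("trac",p.round(4),e.round(1).tolist())
peg=[T(297,214,0,0,160),S(211,116,0,0,160),S(209,183,0,0,104)]
p3,e=fit(peg,[.4,.1,0,0]);print("peg",p3.round(4),e.round(1).tolist())
h=pose(np.r_[c[:2],0,c[2]],[.095,.124,0])[0];print("hinge",h)
v=R.from_euler('z',-c[2]).apply(np.r_[p3[:2],0]-np.r_[h[:2],0]);print("q",np.arctan2(-v[1],-v[0]),np.hypot(v[0],v[1]))
from plant import r
print(R.from_quat(r.get_state()["eef_rot"]).as_matrix().round(3))
E
```

```text
conv free z [ 0.5959  0.0596 -0.0099 -0.0086]
[ 0.5946  0.059  -0.0088] [[0.7, 0.3], [0.9, 0.9], [-0.6, -0.3], [-1.3, 1.5], [0.0, 0.1], [-0.1, 0.0], [0.4, -0.1], [0.4, 0.4], [-0.4, -1.2], [2.8, 0.5], [-0.2, -5.3], [1.0, 0.5], [-0.8, -7.7]]
cart [ 0.5934 -0.1443  0.0692 -0.027 ] [[0.2, -0.8], [0.0, 0.5], [-0.0, -0.0], [0.1, -1.0], [-0.8, -0.0], [0.4, 0.2], [0.5, 0.1], [-0.4, -0.2], [-0.6, 0.6], [-0.4, -0.8], [1.0, -0.8], [-0.7, 1.9]]
trac [ 0.4243  0.1922 -0.0023  1.4407] [[0.5, 0.7], [-0.7, 0.2], [-0.1, 0.2], [-1.3, 0.3], [0.4, 0.2], [0.7, 0.1], [1.0, -0.7]]
peg [ 0.5225  0.1407 -0.0018  0.    ] [[-0.2, 2.0], [0.2, 1.1], [0.9, -1.5]]
hinge [0.69066831 0.1821953  0.        ]
q 0.2504430683150746 0.17322491641279045
[[-0.968  0.251 -0.   ]
 [ 0.251  0.968 -0.002]
 [-0.    -0.002 -1.   ]]
```

```bash
cat > w.py <<'E'
# usage: w.py x y z psi [x y z psi ...] : shifts/turns of each target in the present tool's axes and move units
import sys,numpy as np
from scipy.spatial.transform import Rotation as R
from plant import r
s=r.get_state(); A=R.from_quat(s["eef_rot"])
print("t",round(s["clock"],2),"pos",s["tool_pos"].round(4),"F",s["contact_force"].round(1),"op",round(s["opening"],3),"q",s["q"].round(2))
a=np.array(sys.argv[1:],float).reshape(-1,4)
for x,y,z,p in a:
    d=A.inv().apply(np.array([x,y,z])-s["tool_pos"])/.15
    Y=np.array([np.cos(p),np.sin(p),0]);Z=np.array([0,0,-1.]);B=R.from_matrix(np.c_[np.cross(Y,Z),Y,Z])
    print(d.round(3),((A.inv()*B).as_rotvec()/(np.pi/2)).round(3))
E
python3 -m pendant '[1,-1,-0.76,0,0,0,0.45, 1,-1,-0.76,0,0,0,0.45, 1,-1,-0.76,0,0,0,0.45, 1,-1,-0.76,0,0,0,0.45, 1,-1,-0.76,0,0,0,0.45]' 20; python3 w.py .5225 .1407 .21 -.13
```

```text
clock: 0.6
tool_pos: [0.2784, 0.4507, 0.2386]
eef_rot: [0.469, 0.883, -0.002, 0.002]
contact_force: [0.4, 1.1, 0.5]
opening: 1.001
finger_force: 0.0
t 0.6 pos [0.2784 0.4507 0.2386] F [0.4 1.1 0.5] op 1.001 q [-1.1   0.56 -0.    1.86  0.01  0.73 -0.52]
[-2.623  0.19   0.205] [0.001 0.004 0.461]
```

```bash
python3 -m pendant '[1,-1,0.07,0.05,0,0,0.46, 1,-1,0.07,0.05,0,0,0.46, 1,-1,0.07,0.05,0,0,0.46, 1,-1,0.07,0.05,0,0,0.46, 1,-1,0.07,0.05,0,0,0.46]' >/dev/null; python3 w.py .5225 .1407 .21 -.13
```

```text
t 1.1 pos [0.3694 0.3379 0.231 ] F [-0.1  1.   0. ] op 1.0 q [-0.95  0.55  0.18  1.95 -0.16  0.65 -0.79]
[-1.179  1.174  0.142] [0.    0.001 0.004]
```

```bash
python3 -m pendant '[1,-1,1,0.1,0,0,0, 1,-1,1,0.1,0,0,0, 1,-1,1,0.1,0,0,0, 1,-1,1,0.1,0,0,0, 1,-1,1,0.1,0,0,0, 1,-1,1,0.1,0,0,0]' >/dev/null; python3 w.py .5225 .1407 .126 -.13
```

```text
t 1.7 pos [0.5013 0.1717 0.2158] F [-0.4  1.6 -0.6] op 1.002 q [-0.5   0.6   0.14  1.89 -0.12  0.66 -0.41]
[-0.188  0.164  0.599] [0.    0.001 0.008]
```

```bash
python3 -m pendant '[1,-0.19,0.16,0,0,0,0, 1,-0.19,0.16,0.3,0,0,0, 1,-0.19,0.16,0.6,0,0,0, 1,-0.19,0.16,0.6,0,0,0, 0.1,-0.19,0.16,0.6,0,0,0, 0.1,-0.19,0.16,0.6,0,0,0, 0.1,-0.19,0.16,0.6,0,0,0, 0.1,-0.19,0.16,0.6,0,0,0, 0.1,-0.19,0.16,0.6,0,0,0, 0.1,-0.19,0.16,0.6,0,0,0, 0.1,-0.19,0.16,0.6,0,0,0, 0.1,-0.19,0.16,0.6,0,0,0]' 15
python3 - <<'E'
import numpy as np
c=[.5946,.059,-.0088];C,S=np.cos(c[2]),np.sin(c[2])
for q in(.25,.5,.8,1.1,1.4,1.7):
    x=.095-.175*np.cos(q);y=.124-.175*np.sin(q)
    print(q,round(c[0]+C*x-S*y,4),round(c[1]+S*x+C*y,4))
E
```

```text
clock: 2.9
tool_pos: [0.5209, 0.1431, 0.1262]
eef_rot: [0.746, 0.666, 0.0, -0.0]
contact_force: [-0.7, 0.0, 0.3]
opening: 0.301
finger_force: 0.0
0.25 0.5208 0.1404
0.5 0.5364 0.0996
0.8 0.5677 0.0577
1.1 0.6099 0.0269
1.4 0.6594 0.01
1.7 0.7117 0.0084
```

```bash
python3 -m pendant '[0.1,0,0,0,0,0,0, 0.1,0,0,0,0,0,0, 0.1,0,0,0,0,0,0]'; python3 w.py .5287 .117 .126 -.13 .5364 .0996 .126 -.13 .5677 .0577 .126 -.13 .6099 .0269 .126 -.13  .6594 .01 .126 -.13 .7117 .0084 .126 -.13
```

```text
clock: 3.2
tool_pos: [0.5223, 0.1434, 0.1263]
eef_rot: [0.746, 0.666, 0.001, 0.001]
contact_force: [4.8, 0.5, -3.2]
opening: 0.199
finger_force: 15.0
t 3.2 pos [0.5223 0.1434 0.1263] F [ 4.8  0.5 -3.2] op 0.199 q [-0.41  0.75  0.09  1.93 -0.14  0.46 -0.33]
[-0.17   0.062  0.002] [ 0.002 -0.001  0.011]
[-0.28   0.126  0.002] [ 0.002 -0.001  0.011]
[-0.534  0.365  0.002] [ 0.002 -0.001  0.011]
[-0.707  0.667  0.003] [ 0.002 -0.001  0.011]
[-0.781  1.008  0.004] [ 0.002 -0.001  0.011]
[-0.753  1.355  0.005] [ 0.002 -0.001  0.011]
```

```bash
python3 -m pendant '[0.1,-0.08,0.03,0,0,0,0, 0.1,-0.17,0.06,0,0,0,0, 0.1,-0.28,0.126,0,0,0,0, 0.1,-0.41,0.24,0,0,0,0, 0.1,-0.53,0.365,0,0,0,0, 0.1,-0.63,0.51,0,0,0,0, 0.1,-0.707,0.667,0,0,0,0, 0.1,-0.755,0.835,0,0,0,0, 0.1,-0.78,1,0,0,0,0, 0.1,-0.78,1,0,0,0,0]'; python3 w.py .685 .007 .126 -.13 .7117 .0084 .126 -.13 .7117 .0084 .22 -.13
```

```text
clock: 4.2
tool_pos: [0.6581, 0.0067, 0.1262]
eef_rot: [0.747, 0.665, -0.001, 0.001]
contact_force: [-1.1, -3.9, 5.7]
opening: 0.197
finger_force: 15.0
t 4.2 pos [0.6581 0.0067 0.1262] F [-1.1 -3.9  5.7] op 0.197 q [-0.12  0.87  0.07  1.56 -0.08  0.72 -0.13]
[0.022 0.178 0.002] [0.001 0.002 0.01 ]
[0.052 0.353 0.002] [0.001 0.002 0.01 ]
[ 0.05   0.354 -0.625] [0.001 0.002 0.01 ]
```

```bash
python3 -m pendant '[0.1,0.01,0.1,0,0,0,0, 0.1,0.02,0.2,0,0,0,0, 0.1,0.04,0.3,0,0,0,0, 0.1,0.06,0.405,0,0,0,0, 0.1,0.06,0.405,0,0,0,0, 0.5,0.06,0.405,0,0,0,0, 0.6,0.06,0.405,0,0,0,0, 0.7,0.06,0.405,0,0,0,0, 0.8,0.06,0.405,-0.33,0,0,0, 0.8,0.06,0.405,-0.66,0,0,0, 1,0.06,0.405,-0.66,0,0,0]'
python3 - <<'E'
import sys; sys.argv=['']
sys.path.insert(0,'.')
from m import *
tr=[(d,u,m) for d,u,m in trac]
p,e=fit(tr,[.42,.19,1.44],0);print(p.round(4),e.round(1).tolist());print("cab",pose(np.r_[p[:2],0,p[2]],[-.01,0,0]))
E
python3 w.py .43 .18 .15 -.13
```

```text
clock: 5.3
tool_pos: [0.7224, 0.0129, 0.2333]
eef_rot: [0.746, 0.666, 0.006, 0.004]
contact_force: [1.4, 0.2, 1.0]
opening: 0.718
finger_force: 0.0
[0.424  0.1909 1.4418] [[0.9, 0.8], [-0.3, 0.3], [0.3, 0.3], [-1.4, -0.2], [0.3, -0.3], [0.7, -0.4], [1.0, -1.2]]
cab [[0.42272415 0.1810186  0.        ]]
t 5.3 pos [0.7224 0.0129 0.2333] F [1.4 0.2 1. ] op 0.718 q [-0.12  0.83  0.09  1.25 -0.08  1.04 -0.14]
[ 0.888 -2.069  0.529] [ 0.009 -0.002  0.012]
```

```bash
python3 -m pendant '[1,0.44,-1,0.05,0,0,0.01, 1,0.44,-1,0.05,0,0,0.01, 1,0.44,-1,0.05,0,0,0.01, 1,0.44,-1,0.05,0,0,0.01, 1,0.44,-1,0.05,0,0,0.01]' >/dev/null;python3 -m pendant '[1,0.4,-1,0.2,0,0,0, 1,0.4,-1,0.2,0,0,0, 1,0.4,-1,0.2,0,0,0, 1,0.4,-1,0.2,0,0,0, 1,0.4,-1,0.2,0,0,0]' >/dev/null; python3 w.py .4227 .181 .12 -.13 .4227 .181 .048 -.13
python3 - <<'E'
from plant import r
import cv2,numpy as np,pickle
t=r.snapshot("top");s=r.snapshot("side");pickle.dump(t,open("top1.pkl","wb"));pickle.dump(s,open("side1.pkl","wb"))
f=lambda a:cv2.resize(np.clip(a.astype(float)*1.5,0,255).astype(np.uint8),None,fx=3,fy=3,interpolation=2)
a=f(t["img"][130:260,190:320]);b=f(s["img"][130:260,190:320])
cv2.imwrite("pics/p2.png",np.hstack([a,b])[:,:,::-1])
E
```

```text
t 6.3 pos [0.4347 0.1743 0.1874] F [ 0.3 -0.6  0.1] op 1.002 q [-0.54  0.58  0.1   2.09 -0.12  0.48 -0.48]
[ 0.035 -0.085  0.449] [-0.001  0.     0.003]
[ 0.035 -0.084  0.929] [-0.001  0.     0.003]
```

View pics/p2.png

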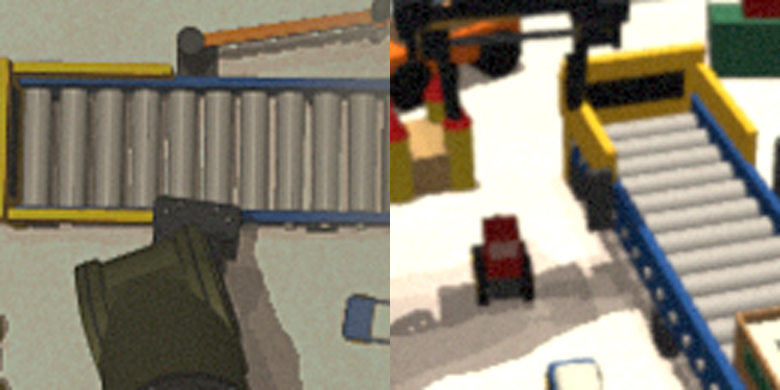

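The bar now lies open outside the far rail, from the hinge at (190,40) to the peg at (380,8). The tractor is undisturbed at (503,262). Next I descend and grip the cab.

```bash
python3 -m pendant '[1,0.035,-0.085,0.2,0,0,0, 1,0.035,-0.085,0.45,0,0,0, 1,0.035,-0.085,0.7,0,0,0, 1,0.035,-0.085,0.885,0,0,0, 1,0.035,-0.085,0.885,0,0,0, 0.2,0.035,-0.085,0.885,0,0,0, 0.2,0.035,-0.085,0.885,0,0,0, 0.2,0.035,-0.085,0.885,0,0,0, 0.2,0.035,-0.085,0.885,0,0,0, 0.2,0.035,-0.085,0.885,0,0,0, 0.2,0.035,-0.085,0.885,0,0,0, 0.2,0.035,-0.085,0.885,0,0,0]' 25; python3 -m pendant '[0.2,0,0,0,0,0,0, 0.2,0,0,0,0,0,0, 0.2,0,0,0,0,0,0, 0.2,0,0,0,0,0,0, 0.2,0,0,0,0,0,0]'
```

```text
clock: 7.6
tool_pos: [0.4235, 0.1803, 0.0551]
eef_rot: [0.751, 0.66, 0.0, 0.0]
contact_force: [-1.0, -0.3, 1.9]
opening: 0.392
finger_force: 0.7
clock: 8.1
tool_pos: [0.4233, 0.1801, 0.055]
eef_rot: [0.751, 0.66, -0.0, -0.0]
contact_force: [-1.0, -0.2, 3.2]
opening: 0.364
finger_force: 25.0
```

```bash
python3 -m pendant '[0.2,0,0,-0.33,0,0,0, 0.2,0,0,-0.66,0,0,0, 0.2,0,0,-1,0,0,0, 0.2,0,0,-1,0,0,0]'; python3 w.py .5934 -.1558 .205 -.027
```

```text
clock: 8.5
tool_pos: [0.4268, 0.1813, 0.2097]
eef_rot: [0.751, 0.66, 0.005, 0.001]
contact_force: [1.3, -0.2, -2.0]
opening: 0.359
finger_force: 24.9
t 8.5 pos [0.4268 0.1813 0.2097] F [ 1.3 -0.2 -2. ] op 0.359 q [-0.58  0.53  0.12  2.09 -0.13  0.52 -0.5 ]
[-2.087  1.39   0.032] [ 0.006 -0.004 -0.065]
```

```bash
python3 -m pendant '[0.2,-0.35,0.23,0,0,0,0, 0.2,-0.7,0.46,0,0,0,0, 0.2,-1,0.66,0,0,0,0, 0.2,-1,0.66,0,0,0,0]' >/dev/null;python3 -m pendant '[0.2,-0.35,0.23,0,0,0,0, 0.2,-0.7,0.46,0,0,0,0, 0.2,-1,0.66,0,0,0,-0.065, 0.2,-1,0.66,0,0,0,-0.065, 0.2,-1,0.66,0,0,0,-0.065, 0.2,-1,0.66,0,0,0,-0.065]' >/dev/null; python3 w.py .5934 -.1558 .205 -.027
python3 - <<'E'
from plant import r
import cv2,numpy as np,pickle
t=r.snapshot("top");s=r.snapshot("side");pickle.dump(t,open("top2.pkl","wb"));pickle.dump(s,open("side2.pkl","wb"))
f=lambda a,k:cv2.resize(np.clip(a.astype(float)*1.3,0,255).astype(np.uint8),None,fx=k,fy=k,interpolation=2)
a=f(t["img"][140:260,325:425],3);b=f(s["img"][160:310,270:395],4)
c=np.zeros((600,800,3),np.uint8);c[:360,:300]=a;c[:,300:]=b
cv2.imwrite("pics/p3.png",c[:,:,::-1])
E
```

```text
t 9.5 pos [ 0.5806 -0.1429  0.2033] F [-0.1  1.  -2.1] op 0.362 q [ 0.15  0.69  0.02  1.69 -0.02  0.76  0.15]
[-0.084  0.087 -0.011] [-0.002 -0.001 -0.   ]
```

View pics/p3.png

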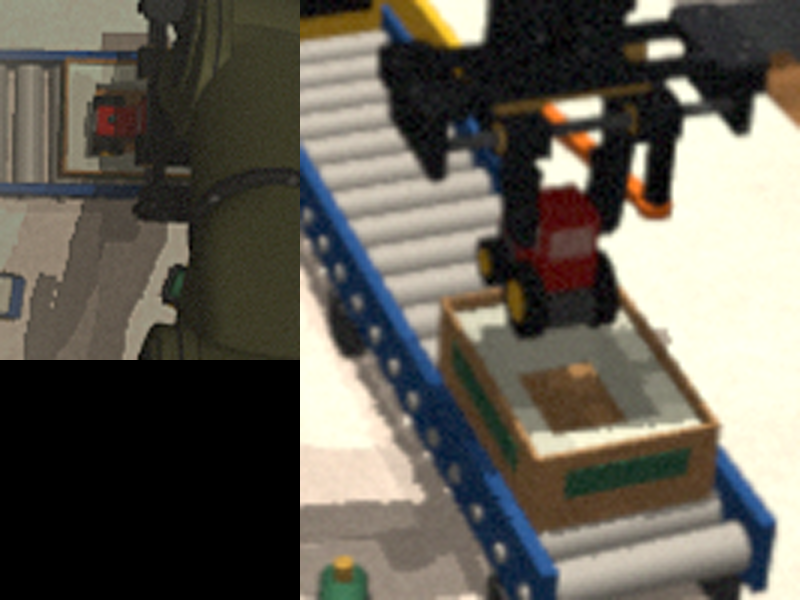

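Side view: the tractor hangs level in the grip, with the rear wheels at (525,310) and (603,300) just above the insert. The pocket opening below runs (520–625, 365–430). In the top crop the nose front is at (95,120). I'll check the in-hand offset from these points.

Run:
```python
from m import *
t2=pickle.load(open("top2.pkl","rb"));s2=pickle.load(open("side2.pkl","rb"))
yaw=np.pi/2-.027; tz=.2033-.055
def tp(o): # tractor pose, o = in-hand slip along its x
    p=np.r_[.5806,-.1429,tz,yaw]; p[:2]=pose(p,[.010+o,0,0])[0,:2]; return p
th=np.linspace(0,2*np.pi,60)
for o in(-.005,0,.005):
    p=tp(o); P=lambda d,*m:proj(d,pose(p,np.array(m)/1e3))[0]
    n=P(t2,44,0,30); print(o,"nose top crop",((n-[325,140]+.5)*3).round(1))
    for y in(25,-25):
        c=proj(s2,pose(p,np.c_[-20+21*np.cos(th),0*th+y,21+21*np.sin(th)]/1e3)); c=(c-[270,160]+.5)*4+[300,0]; print(" wheel",y,c.min(0).round(),c.max(0).round())
    print(" roof",[((P(s2,*m)-[270,160]+.5)*4+[300,0]).round().tolist() for m in((8,16,72),(8,-16,72),(-28,16,72),(-28,-16,72))])
# refine carton from side2 clicks too
S2=lambda u,v,*m:(s2,np.array([270+(u-300+.5)/4-.5,160+(v+.5)/4-.5]),m)
k,e=fit(cart+[S2(718,425,52,-75,50),S2(530,462,-52,-75,50),S2(441,300,-52,75,50)],[.59,-.144,0],.07);print(k.round(4),e.round(1).tolist())
```

```text
-0.005 nose top crop [100.5 123.6]
 wheel 25 [511. 273.] [540. 352.]
 wheel -25 [598. 258.] [630. 336.]
 roof [[528.0, 200.0], [584.0, 191.0], [553.0, 236.0], [611.0, 227.0]]
0 nose top crop [ 94.7 123.3]
 wheel 25 [508. 268.] [537. 347.]
 wheel -25 [594. 253.] [626. 331.]
 roof [[524.0, 195.0], [581.0, 186.0], [550.0, 231.0], [608.0, 222.0]]
0.005 nose top crop [ 88.9 123.1]
 wheel 25 [504. 262.] [533. 341.]
 wheel -25 [591. 248.] [622. 326.]
 roof [[521.0, 190.0], [577.0, 181.0], [546.0, 226.0], [604.0, 217.0]]
[ 0.593  -0.1442 -0.0321] [[0.3, -0.9], [0.2, 0.7], [-0.1, 0.2], [0.0, -1.1], [-0.7, -0.0], [0.4, 0.4], [0.5, 0.3], [-0.5, -0.2], [-0.6, 0.2], [-0.4, -1.1], [0.7, -1.0], [-1.1, 1.5], [0.4, 0.2], [1.2, -0.1], [-0.4, -0.2]]
```

```bash
python3 w.py .593 -.157 .175 -.03 .593 -.157 .135 -.03; python3 -m pendant '[0.2,-0.095,0.082,0,0,0,0, 0.2,-0.095,0.082,0.1,0,0,0, 0.2,-0.095,0.082,0.19,0,0,0, 0.2,-0.095,0.082,0.19,0,0,0]'; python3 w.py .593 -.157 .148 -.03 .593 -.157 .1345 -.03
```

```text
t 9.6 pos [ 0.5807 -0.1407  0.2039] F [-0.4  0.7 -0.6] op 0.362 q [ 0.15  0.69  0.02  1.69 -0.02  0.76  0.15]
[-0.107  0.085  0.192] [-0.001 -0.001  0.004]
[-0.107  0.086  0.459] [-0.001 -0.001  0.004]
clock: 10.0
tool_pos: [0.5914, -0.155, 0.1741]
eef_rot: [0.715, 0.699, -0.001, -0.003]
contact_force: [-0.6, -0.4, -1.2]
opening: 0.359
finger_force: 24.9
t 10.0 pos [ 0.5914 -0.155   0.1741] F [-0.6 -0.4 -1.2] op 0.359 q [ 0.17  0.75  0.01  1.67 -0.02  0.73  0.17]
[-0.013  0.012  0.174] [-0.003 -0.001  0.004]
[-0.014  0.012  0.264] [-0.003 -0.001  0.004]
```

```bash
python3 -m pendant '[0.2,-0.012,0.012,0.06,0,0,0, 0.2,-0.012,0.012,0.12,0,0,0, 0.2,-0.012,0.012,0.17,0,0,0, 0.2,-0.012,0.012,0.17,0,0,0]'|grep -E "pos|contact"; python3 -m pendant '[0.2,0,0,0.04,0,0,0, 0.2,0,0,0.075,0,0,0, 0.2,0,0,0.085,0,0,0, 0.2,0,0,0.085,0,0,0]'; python3 w.py .593 -.157 .1345 -.03
python3 - <<'E'
from plant import r
import cv2,numpy as np
s=r.snapshot("side")
cv2.imwrite("pics/p4.png",cv2.resize(np.clip(s["img"][160:310,270:395].astype(float)*1.3,0,255).astype(np.uint8),None,fx=4,fy=4,interpolation=2)[:,:,::-1])
E
```

```text
tool_pos: [0.5943, -0.1588, 0.1496]
contact_force: [-0.5, 0.6, -2.1]
clock: 10.8
tool_pos: [0.595, -0.159, 0.1379]
eef_rot: [0.716, 0.698, -0.0, -0.0]
contact_force: [-0.3, 0.4, -2.6]
opening: 0.36
finger_force: 24.9
t 10.8 pos [ 0.595  -0.159   0.1379] F [-0.3  0.4 -2.6] op 0.36 q [ 0.18  0.8   0.01  1.69 -0.02  0.65  0.17]
[ 0.013 -0.014  0.023] [-0.    -0.     0.003]
```

View pics/p4.png

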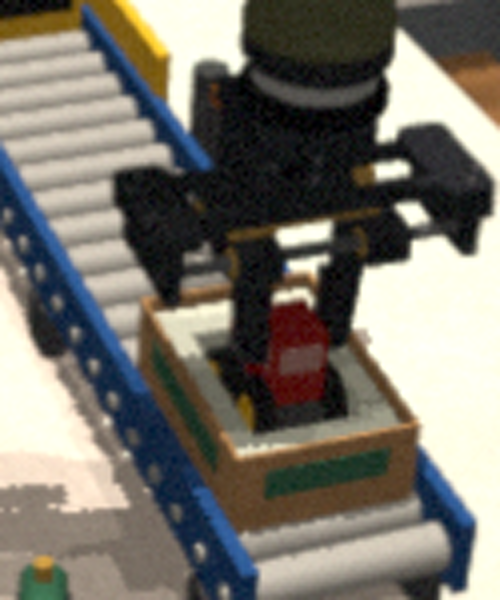

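The tractor is inside the pocket, with its rear wheels at (245,410) and (335,400) below the insert top and no contact force. I'll lower the last few mm and release.

```bash
python3 -m pendant '[0.2,0,0,0.015,0,0,0, 0.2,0,0,0.025,0,0,0, 0.2,0,0,0.025,0,0,0]'|grep -E "pos|contact"; python3 -m pendant '[0.45,0,0,0.03,0,0,0, 0.55,0,0,0.03,0,0,0, 0.6,0,0,0.03,0,0,0, 0.6,0,0,0.03,0,0,0, 0.6,0,0,-0.3,0,0,0, 0.6,0,0,-0.6,0,0,0, 0.6,0,0,-0.9,0,0,0, 0.6,0,0,-0.9,0,0,0]'
```

```text
tool_pos: [0.5951, -0.1591, 0.1342]
contact_force: [0.5, 0.2, -1.8]
clock: 11.95
tool_pos: [0.5992, -0.1603, 0.2763]
eef_rot: [0.716, 0.698, 0.004, 0.006]
contact_force: [0.8, -1.1, 0.1]
opening: 0.598
finger_force: 0.0
```

```bash
python3 - <<'E'
from m import *
# hinge post top height: scan z, matching side click (380,115) and top click (250,22)
h=[.6907,.1822]
for z in(.13,.145,.16,.175):
    a=proj(s,[[*h,z]])[0];b=proj(t,[[*h,z]])[0]
    print(z,((a-[200,140]+.5)*3.1).round(),((b-[175,135]+.5)*3.2).round())
from plant import r
import cv2
d=r.snapshot("side");pickle.dump(d,open("side3.pkl","wb"));u=r.snapshot("top");pickle.dump(u,open("top3.pkl","wb"))
f=lambda a,k:cv2.resize(np.clip(a.astype(float)*1.3,0,255).astype(np.uint8),None,fx=k,fy=k,interpolation=2)
c=np.zeros((600,800,3),np.uint8);c[:360,:300]=f(u["img"][140:260,325:425],3);c[:,300:]=f(d["img"][160:310,270:395],4)
cv2.imwrite("pics/p5.png",c[:,:,::-1])
E
python3 w.py .5918 -.26 .27 -.009 .5918 -.26 .104 -.009
```

```text
0.13 [382.  98.] [251.  25.]
0.145 [383.  82.] [250.  21.]
0.16 [384.  67.] [249.  17.]
0.175 [385.  51.] [248.  13.]
t 12.05 pos [ 0.5957 -0.1592  0.2706] F [-0.3 -0.1 -1.3] op 0.595 q [ 0.17  0.64  0.02  1.56 -0.02  0.94  0.18]
[-0.672 -0.009  0.004] [ 0.002  0.    -0.011]
[-0.672 -0.011  1.111] [ 0.002  0.    -0.011]
```

View pics/p5.png

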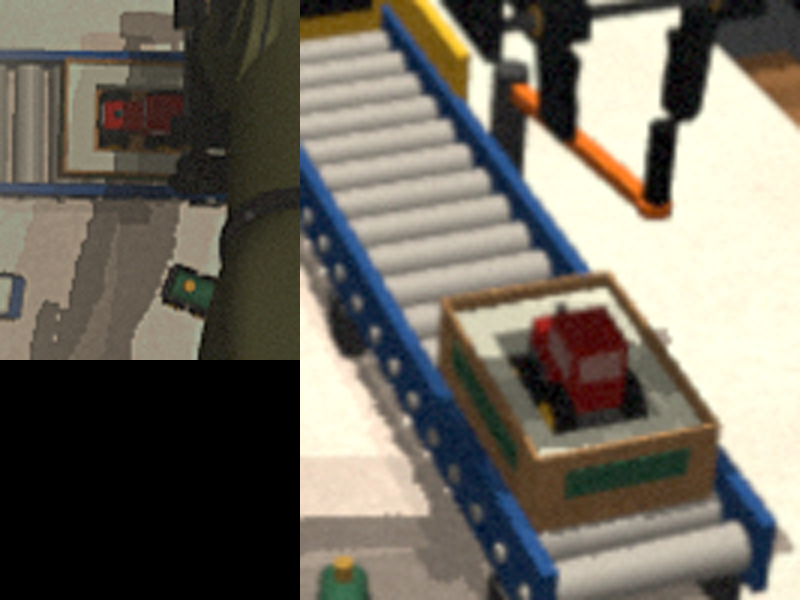

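The tractor stands upright in the pocket with the gripper clear, and the carton hasn't moved. Next I close the fingers, go behind the carton and push.

```bash
python3 -m pendant '[0,-0.33,0,0,0,0,-0.01, 0,-0.7,0,0,0,0,-0.01, 0,-0.7,-0.01,0,0,0,-0.01, 0,-0.7,-0.01,0.33,0,0,-0.01, 0,-0.7,-0.01,0.66,0,0,-0.01, 0,-0.7,-0.01,0.95,0,0,-0.01, 0,-0.7,-0.01,0.95,0,0,-0.01]' 20 | grep -E "pos|contact|opening"; python3 w.py .5923 -.20 .1 -.009 .5942 .013 .1 -.009 .5956 .174 .1 -.009
```

```text
tool_pos: [0.5852, -0.2611, 0.1193]
contact_force: [-1.4, -0.2, -0.4]
opening: 0.006
t 12.75 pos [ 0.5852 -0.2611  0.1193] F [-1.4 -0.2 -0.4] op 0.006 q [ 0.35  0.86  0.    1.6  -0.    0.7   0.34]
[0.407 0.045 0.131] [-0.01  -0.004 -0.001]
[1.827 0.044 0.14 ] [-0.01  -0.004 -0.001]
[2.9   0.043 0.147] [-0.01  -0.004 -0.001]
```

```bash
python3 -m pendant '[0,0,0.043,0.13,-0.01,-0.004,0, 0,0,0.043,0.13,-0.01,-0.004,0, 0,0.08,0.043,0.13,-0.01,-0.004,0, 0,0.16,0.043,0.13,-0.01,-0.004,0, 0,0.22,0.043,0.13,-0.01,-0.004,0, 0,0.28,0.043,0.13,-0.01,-0.004,0, 0,0.34,0.043,0.13,-0.01,-0.004,0, 0,0.40,0.043,0.13,-0.01,-0.004,0, 0,0.48,0.043,0.13,-0.01,-0.004,0, 0,0.56,0.043,0.13,-0.01,-0.004,0, 0,0.64,0.043,0.13,-0.01,-0.004,0, 0,0.72,0.043,0.13,-0.01,-0.004,0]' | grep -E "pos|contact|opening"; python3 w.py  .5935 -.07 .1 -.009 .5956 .174 .1 -.009
```

```text
tool_pos: [0.5985, -0.1548, 0.1074]
contact_force: [0.9, 0.4, 0.3]
opening: 0.005
t 13.95 pos [ 0.5985 -0.1548  0.1074] F [0.9 0.4 0.3] op 0.005 q [ 0.16  0.85  0.03  1.71 -0.03  0.57  0.2 ]
[ 0.566 -0.039  0.045] [ 0.01   0.004 -0.001]
[ 2.192 -0.042  0.035] [ 0.01   0.004 -0.001]
```

```bash
python3 -m pendant '[0,0.08,-0.02,0.02,0,0,0, 0,0.16,-0.03,0.03,0,0,0, 0,0.24,-0.03,0.04,0,0,0, 0,0.32,-0.03,0.04,0,0,0, 0,0.40,-0.03,0.04,0,0,0, 0,0.48,-0.03,0.04,0,0,0, 0,0.56,-0.03,0.04,0,0,0, 0,0.64,-0.03,0.04,0,0,0, 0,0.72,-0.03,0.04,0,0,0, 0,0.8,-0.03,0.04,0,0,0, 0,0.88,-0.03,0.04,0,0,0, 0,0.96,-0.03,0.04,0,0,0]' | grep -E "pos|contact|opening"; python3 w.py  .5956 .174 .1 -.009; python3 -m pendant '[0,0.08,0,0,0,0,0, 0,0.16,0,0,0,0,0, 0,0.24,0,0,0,0,0, 0,0.32,0,0,0,0,0, 0,0.40,0,0,0,0,0, 0,0.48,0,0,0,0,0, 0,0.56,0,0,0,0,0, 0,0.64,0,0,0,0,0, 0,0.70,0,0,0,0,0, 0,0.75,0,0,0,0,0, 0,0.78,0,0,0,0,0]' | grep -E "pos|contact|opening"; python3 w.py  .5956 .174 .1 -.009
```

```text
tool_pos: [0.5958, -0.011, 0.1005]
contact_force: [-0.6, -0.9, 0.7]
opening: 0.005
t 15.15 pos [ 0.5958 -0.011   0.1005] F [-0.6 -0.9  0.7] op 0.005 q [-0.1   0.84  0.06  1.79 -0.08  0.5   0.01]
[ 1.233 -0.014 -0.004] [ 0.01   0.004 -0.001]
tool_pos: [0.5968, 0.1059, 0.0997]
contact_force: [1.0, -0.3, -0.2]
opening: 0.005
t 16.25 pos [0.5968 0.1059 0.0997] F [ 1.  -0.3 -0.2] op 0.005 q [-0.31  0.85  0.1   1.76 -0.13  0.53 -0.15]
[ 0.454 -0.012 -0.005] [ 0.01   0.004 -0.   ]
```

```bash
python3 -m pendant '[0,0.05,-0.01,0,0,0,0, 0,0.1,-0.01,0,0,0,0, 0,0.15,-0.01,0,0,0,0, 0,0.2,-0.01,0,0,0,0, 0,0.24,-0.01,0,0,0,0, 0,0.28,-0.01,0,0,0,0, 0,0.32,-0.01,0,0,0,0, 0,0.35,-0.01,0,0,0,0, 0,0.38,-0.01,0,0,0,0, 0,0.4,-0.01,0,0,0,0, 0,0.42,-0.01,0,0,0,0, 0,0.42,-0.01,0,0,0,0]' | grep -E "pos|contact|opening"; python3 -m pendant '[0,0.01,0,0,0,0,0, 0,0.02,0,0,0,0,0, 0,0.03,0,0,0,0,0, 0,0.03,0,0,0,0,0]' | grep -E "pos|contact"
python3 - <<'E'
from plant import r
import cv2,numpy as np,pickle
s=r.snapshot("side");pickle.dump(s,open("side4.pkl","wb"))
cv2.imwrite("pics/p6.png",cv2.resize(np.clip(s["img"][130:260,200:340].astype(float)*1.3,0,255).astype(np.uint8),None,fx=4,fy=4,interpolation=2)[:,:,::-1])
E
```

```text
tool_pos: [0.596, 0.1686, 0.0993]
contact_force: [-0.6, 0.8, 0.2]
opening: 0.006
tool_pos: [0.5961, 0.1727, 0.0993]
contact_force: [-0.2, -0.5, -0.6]
```

View pics/p6.png

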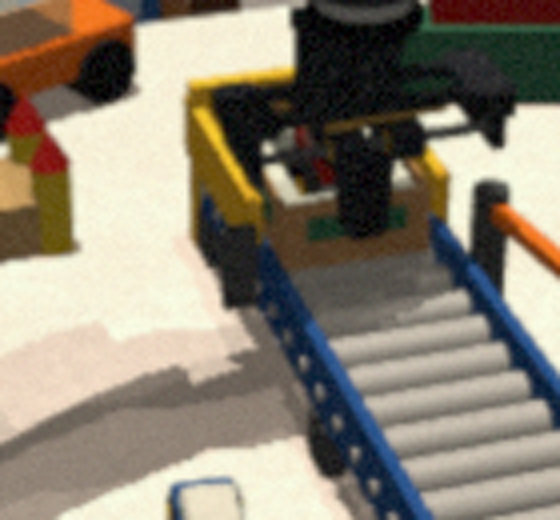

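The carton is in the bay with its rear face at (350,235), and there's no back-stop force yet. I'll creep on until contact shows.

```bash
for i in 1 ; do python3 -m pendant '[0,0.01,0,0,0,0,0, 0,0.02,0,0,0,0,0, 0,0.03,0,0,0,0,0, 0,0.03,0,0,0,0,0]' | grep -E "pos|contact"; done;  python3 -m pendant '[0,0.01,0,0,0,0,0, 0,0.02,0,0,0,0,0, 0,0.03,0,0,0,0,0, 0,0.03,0,0,0,0,0]' | grep -E "pos|contact"
```

```text
tool_pos: [0.5961, 0.1774, 0.0993]
contact_force: [0.6, -0.2, -0.3]
tool_pos: [0.5961, 0.182, 0.0992]
contact_force: [0.6, 0.1, 0.3]
```

```bash
python3 -m pendant '[0,0.01,0,0,0,0,0, 0,0.02,0,0,0,0,0, 0,0.03,0,0,0,0,0, 0,0.03,0,0,0,0,0]' | grep -E "pos|contact"; python3 -m pendant '[0,0.01,0,0,0,0,0, 0,0.02,0,0,0,0,0, 0,0.02,0,0,0,0,0]' | grep -E "pos|contact"
```

```text
tool_pos: [0.5964, 0.1835, 0.0992]
contact_force: [-0.2, -5.3, 1.0]
tool_pos: [0.5976, 0.1839, 0.0993]
contact_force: [2.7, -9.1, -0.4]
```

```bash
python3 -m pendant '[0,-0.03,0,0,0,0,0, 0,-0.1,0,0,0,0,0, 0,-0.3,0,0,0,0,0, 0,-0.5,0,-0.3,0,0,0, 0.5,-0.7,0.2,-0.7,0,0,0, 0.8,-0.9,0.5,-0.9,0,0,0, 1,-1,0.8,-0.9,0,0,0, 1,-1,0.8,-0.9,0,0,0]' | grep -E "pos|contact"
python3 - <<'E'
from plant import r
import cv2,numpy as np,pickle
s=r.snapshot("side");t=r.snapshot("top");pickle.dump((s,t),open("5.pkl","wb"))
f=lambda a,k:cv2.resize(np.clip(a.astype(float)*1.3,0,255).astype(np.uint8),None,fx=k,fy=k,interpolation=2)
c=np.zeros((520,800,3),np.uint8);c[:,:400]=f(s["img"][130:260,225:325],4);c[:,400:]=f(t["img"][110:240,180:280],4)
cv2.imwrite("pics/p7.png",c[:,:,::-1])
E
python3 w.py .7215 .011 .2 -.13
```

```text
tool_pos: [0.7157, 0.0357, 0.2399]
contact_force: [0.8, -0.7, -0.6]
t 20.3 pos [0.7161 0.0349 0.2384] F [-1.8 -0.9 -0.1] op 0.435 q [-0.18  0.82  0.13  1.28 -0.1   1.03 -0.05]
[-0.157  0.033  0.258] [0.014 0.004 0.074]
```

View pics/p7.png

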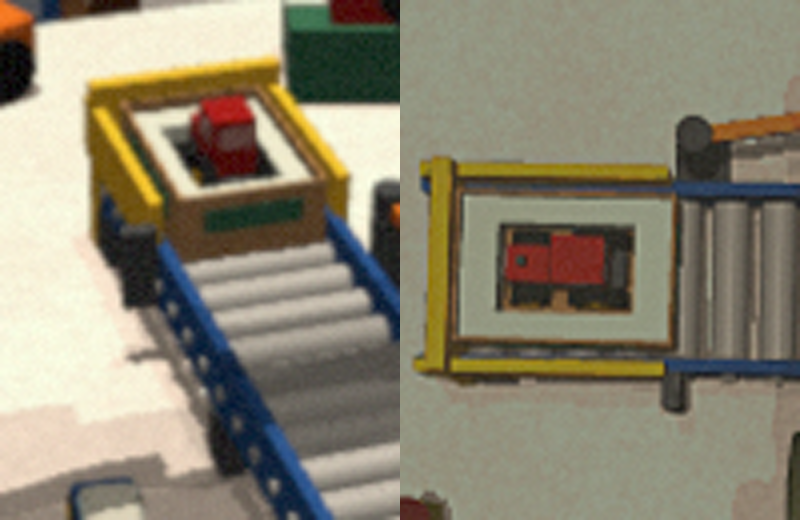

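The carton sits home: its front edge at (458,270) is at the back stop, its rear edge is at (677,270), and the tractor is upright in it. Next I grip the peg.

```bash
python3 -m pendant '[1,-0.16,0.035,0,0.014,0.004,0.075, 1,-0.16,0.035,0,0.014,0.004,0.075, 1,-0.16,0.035,0,0.014,0.004,0.075, 1,-0.16,0.035,0.2,0.014,0.004,0.075, 1,-0.16,0.035,0.45,0.014,0.004,0.075, 1,-0.16,0.035,0.7,0.014,0.004,0.075, 0.7,-0.16,0.035,0.75,0.014,0.004,0.075, 0.5,-0.16,0.035,0.75,0.014,0.004,0.075, 0.1,-0.16,0.035,0.75,0.014,0.004,0.075, 0.1,-0.16,0.035,0.75,0.014,0.004,0.075, 0.1,-0.16,0.035,0.75,0.014,0.004,0.075, 0.1,-0.16,0.035,0.75,0.014,0.004,0.075]' 15;  python3 -m pendant '[0.1,0,0,0,0,0,0, 0.1,0,0,0,0,0,0, 0.1,0,0,0,0,0,0, 0.1,0,0,0,0,0,0, 0.1,0,0,0,0,0,0, 0.1,0,0,0,0,0,0, 0.1,0,0,0,0,0,0]'; python3 w.py .685 .0074 .126 -.13 .6594 .01 .126 -.13 .6099 .0269 .126 -.13 .5677 .0577 .126 -.13 .5364 .0996 .126 -.13 .5208 .1404 .126 -.13
```

```text
clock: 21.5
tool_pos: [0.7199, 0.0138, 0.126]
eef_rot: [0.751, 0.66, -0.001, -0.002]
contact_force: [-0.2, 0.4, 0.8]
opening: 0.482
finger_force: 0.0
clock: 22.2
tool_pos: [0.7193, 0.0138, 0.1247]
eef_rot: [0.751, 0.66, -0.002, -0.003]
contact_force: [-0.0, 0.2, 0.7]
opening: 0.196
finger_force: 15.0
t 22.2 pos [0.7193 0.0138 0.1247] F [-0.   0.2  0.7] op 0.196 q [-0.14  0.95  0.13  1.33 -0.15  0.87 -0.1 ]
[-0.072 -0.221 -0.007] [-0.004 -0.     0.001]
[-0.076 -0.393 -0.006] [-0.004 -0.     0.001]
[-0.007 -0.734 -0.004] [-0.004 -0.     0.001]
[ 0.161 -1.04  -0.002] [-0.004 -0.     0.001]
[ 0.411 -1.282 -0.   ] [-0.004 -0.     0.001]
[ 6.68e-01 -1.42e+00  1.00e-03] [-0.004 -0.     0.001]
```

```bash
python3 -m pendant '[0.1,-0.03,-0.11,0,0,0,0, 0.1,-0.06,-0.22,0,0,0,0, 0.1,-0.07,-0.31,0,0,0,0, 0.1,-0.07,-0.4,0,0,0,0, 0.1,-0.055,-0.5,0,0,0,0, 0.1,-0.035,-0.61,0,0,0,0, 0.1,0,-0.734,0,0,0,0, 0.1,0.07,-0.89,0,0,0,0, 0.1,0.13,-1,0,0,0,0, 0.1,0.13,-1,0,0,0,0]'
python3 - <<'E'
import numpy as np
c=[.5946,.059,-.0088];C,S=np.cos(c[2]),np.sin(c[2])
print([x for q in(.8,.65,.5,.35,.2,.1,0) for x in (lambda x,y:(round(c[0]+C*x-S*y,4),round(c[1]+S*x+C*y,4)))(.095-.175*np.cos(q),.124-.175*np.sin(q))])
E
python3 w.py .5677 .0577 .126 -.13  .5364 .0996 .126 -.13 .5208 .1404 .126 -.13 .516 .165 .126 -.13 .5157 .1836 .126 -.13
```

```text
clock: 23.2
tool_pos: [0.5703, 0.0539, 0.125]
eef_rot: [0.75, 0.661, -0.003, -0.004]
contact_force: [-0.5, -0.3, -7.1]
opening: 0.198
finger_force: 15.0
[np.float64(0.5677), np.float64(0.0577), np.float64(0.5504), np.float64(0.0775), np.float64(0.5364), np.float64(0.0996), np.float64(0.5258), np.float64(0.1236), np.float64(0.5189), np.float64(0.1489), np.float64(0.5164), np.float64(0.1662), np.float64(0.5157), np.float64(0.1837)]
t 23.2 pos [0.5703 0.0539 0.125 ] F [-0.5 -0.3 -7.1] op 0.198 q [-0.24  0.79  0.12  1.82 -0.17  0.55 -0.14]
[ 0.023 -0.021 -0.006] [-0.007 -0.     0.003]
[ 0.274 -0.263 -0.004] [-0.007 -0.     0.003]
[ 0.531 -0.4   -0.002] [-0.007 -0.     0.003]
[ 0.689 -0.452 -0.001] [-0.007 -0.     0.003]
[ 0.812 -0.47  -0.001] [-0.007 -0.     0.003]
```

```bash
python3 -m pendant '[0.1,0.07,-0.07,0,0,0,0, 0.1,0.16,-0.16,0,0,0,0, 0.1,0.274,-0.263,0,0,0,0, 0.1,0.37,-0.325,0,0,0,0, 0.1,0.46,-0.37,0,0,0,0, 0.1,0.55,-0.405,0,0,0,0, 0.1,0.63,-0.435,0,0,0,0, 0.1,0.70,-0.455,0,0,0,0, 0.1,0.76,-0.465,0,0,0,0, 0.1,0.8,-0.47,0,0,0,0, 0.1,0.8,-0.47,0,0,0,0]';  python3 -m pendant '[0.1,0.02,0,0,0,0,0, 0.1,0.03,0,0,0,0,0, 0.1,0.04,0,0,0,0,0, 0.1,0.04,0,0,0,0,0]'
```

```text
clock: 24.3
tool_pos: [0.5174, 0.1817, 0.1257]
eef_rot: [0.75, 0.661, -0.002, -0.003]
contact_force: [-2.6, 0.7, -13.1]
opening: 0.199
finger_force: 15.0
clock: 24.7
tool_pos: [0.5174, 0.1859, 0.1257]
eef_rot: [0.751, 0.66, -0.003, -0.003]
contact_force: [-5.2, -0.9, -13.0]
opening: 0.199
finger_force: 15.0
```

```bash
python3 -m pendant '[0.1,0.015,0,0,0,0,0, 0.1,0.03,0,0,0,0,0, 0.1,0.03,0,0,0,0,0]'|grep -E "pos|contact";  python3 -m pendant '[0.1,0.015,0,0,0,0,0, 0.1,0.03,0,0,0,0,0, 0.1,0.03,0,0,0,0,0]'|grep -E "pos|contact"
```

```text
tool_pos: [0.5175, 0.1865, 0.1257]
contact_force: [-6.4, -7.3, -8.9]
tool_pos: [0.5175, 0.1869, 0.1256]
contact_force: [-6.4, -14.3, -6.4]
```

```bash
python3 -m pendant '[0.35,0,0,0,0,0,0, 0.6,0,0,0,0,0,0, 0.6,0,0,0,0,0,0, 0.7,0,0,0,0,0,0, 0.7,0,0,0,0,0,0, 0.7,0,0,-0.3,0,0,0, 0.7,0,0,-0.6,0,0,0, 0.7,0,-0.3,-0.9,0,0,0, 0.7,0,-0.6,-0.9,0,0,0, 0.7,0.3,-0.9,-0.9,0,0,0, 0.7,0.3,-0.9,-0.9,0,0,0]'
python3 - <<'E'
from plant import r
import cv2,numpy as np,pickle
s=r.snapshot("side");t=r.snapshot("top");pickle.dump((s,t),open("6.pkl","wb"))
f=lambda a,k:cv2.resize(np.clip(a.astype(float)*1.3,0,255).astype(np.uint8),None,fx=k,fy=k,interpolation=2)
c=np.zeros((450,795,3),np.uint8);c[:,:360]=f(s["img"][130:280,215:335],3);c[:,360:]=f(t["img"][125:275,160:305],3)
cv2.imwrite("pics/p8.png",c[:,:,::-1])
E
```

```text
clock: 26.4
tool_pos: [0.3895, 0.2603, 0.2628]
eef_rot: [0.749, 0.662, -0.001, -0.004]
contact_force: [0.6, 0.6, 0.3]
opening: 0.698
finger_force: 0.0
```

View pics/p8.png

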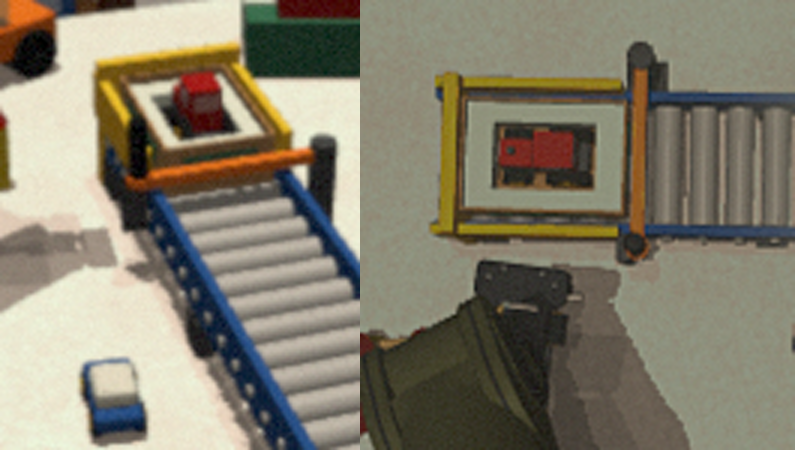

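The bar is shut square across the lane, from (640,55) to (634,243), behind the carton. The tractor is upright in the pocket, the car is still in place, and the gripper is clear.

```bash
python3 -c "
from plant import r
print(r.finish_job())"
```

```text
the job is handed in; nothing more can be done
None
```

The job is handed in at about 26 s: the tractor is upright in the carton's pocket, the carton is home against the back stop, and the stop bar is shut behind it; I did not touch the other toys.

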